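# Unlock the coffee-money drawer

### The arm

A 6-joint arm with a two-finger parallel gripper is mounted at the origin on a cart in front of the work surface, level with it; the furniture and walls round the work are solid. World frame = base frame: x ahead of the robot, y to its left, z up, the work surface at z = 0. Lengths are in mm, angles in rad, forces in N, time in s.
With the tool pointing down it reaches from about 275 to 1000 mm from the base axis. Payload 8.4 kg.
Tool frame: the origin (TCP) lies midway between the tips of the shut fingers; the grasp point (between the pads) lies 19 mm behind it; z points along the fingers, y is the line along which they close (so a half turn about z gives the same grasp; the last joint's range is limited). The gripper opens to 85 mm and grips with 20 to 120 N. Pads are 22 mm wide; open, the fingers measure 114 mm over their backs; the gripper's body (76 mm by 85 mm) begins 54 mm behind the grasp point. The pads swing forward as they close: fully open they stand 13 mm farther back than shut.
Start: joints at [1.15, 0.353, 1.633, -0, 1.155, -0.002], TCP at [254.164, 570.989, 231.281] pointing down, gripper open.
Joint ranges: [-2.63, 2.63], [-0.92, 2.1], [0.06, 2.66], [-1.3, 4.44], [0, 2.69], [-3.02, 3.02]. Speed limits (rad/s): [2.22, 2.22, 2.79, 3.14, 3.14, 3.14].

### API

Orientations are given as [roll, pitch, yaw] about the fixed x, y, z axes, in that order (R = Rz(yaw) Ry(pitch) Rx(roll)).
In Python, from rig import monitor, imaging, r gives the robot as it stands.
- The arm moves only by the tool drive_tool, never from a script. Its argument "plan" is a list of rows, each an object of numbers: "x", "y", "z": the shift along the tool's x, y, z in units of 50 mm (1.0 is 50 mm); "ax", "ay", "az": the turn, a rotation vector about the tool's x, y, z in units of 6 degrees (1.0 is 6 degrees); "hand": the finger opening in mm, from 0 to 85.4. In form: [{"x": .., "y": .., "z": .., "ax": .., "ay": .., "az": .., "hand": ..}, ...]. A call has 1 to 8 rows; each row is the pose to reach, as a shift and turn from the pose commanded when the call began, along the tool's axes at that moment; what a row does not reach only later rows make up. A row lasts 1/10 s, in which the tool goes at most 50 mm and 8.59 degrees, less where a joint would pass 70% of its speed; a pose out of reach is approached as far as the arm can. A call with a gripper value outside its range is refused whole. The fingers move at their own pace and stop on an object; "grip_force" is the grip in N (left out, the last holds). Time passes only in rows, so rows that repeat a pose let the fingers close. It gives the time, the measured TCP pose, the force, the opening and the grip force at its end, in the units of the state.
- monitor.sense(): the state, without advancing time (a new reading comes with each control period).
- imaging.grab_frame(name): name is "side" or "top" or "wrist"; returns the picture (420x560x3 uint8, red, green, blue); there is no depth.
- imaging.camera_info(name): a dict with "mtx" (3x3 intrinsics, pixels), "R" (3x3) and "t" (3): a world point X has camera coordinates R X + t. Camera axes: x right, y down, z forward; pixel columns grow to the right and rows downward; lengths in mm; the calibration is good to about 2 mm. A picture is of the moment at which its call begins: read the wrist's pose just before it. camera_info takes no time and is no camera call; for the wrist camera it gives the pose at the moment of the call.
- r.sign_off(): hands the job in; it is judged then, once.
The state is a dict: "clock": time; "qpos": joint angles; "qvel": joint speeds; "joint_efforts": joint torques, N m; "eef_pos": TCP position; "tcp_rot": TCP orientation; "contact_force": force on the tool from outside, world axes, zero at the start; "wrist_torque": the same for the moment, N m; "opening": opening from 0.0 (shut) to 1.0 (fully open); "grasp_force": force on a finger pad.
Only numpy, scipy, OpenCV 4.12 (cv2) and the standard library are available. Lean on these libraries where they do the work, as an engineer would, in place of code of your own. Each camera call takes 0.05 s, during which the arm holds its last target. There are 200 camera calls.

### The job

Please unlock the coffee-money box so that its drawer can be emptied: take the red-headed key from the groove of the oak key rest, push it fully into the keyhole on top of the box, turn it clockwise to its stop so that the coin drawer springs out, then turn it back home and pull it out. Stand the key upright in the groove of the key rest again (anywhere along it), let go of it, leave the drawer sprung open, and do not disturb the other things on the worktop.

Things in the scene. Friction and masses are not known exactly. Their poses are not given: they have to be found in the camera images.
- key: double-bit safe key, 57 mm long, 45 g, standing upright. Origin at its lower tip, z up the shank. Flat steel bit 20 mm wide (key x), 4 mm thick (y), 0 to 13 mm above the tip; shank 5.4 mm round; collar 14 mm round, its underside 20 mm above the tip; above it the head, an upright red disc 34 mm across, 8 mm thick, flat faces to +y and -y, top at 57.5 mm. The same after a half turn about z.
- key_grip (a point): point in the red head, on the key's axis, 44 mm above the tip: pinch the two flat faces here from above (8 mm between the pads, closing along key y); fingertips 19 mm lower are then 5 mm clear of the plate or block under the collar. Axes as the key's.
- coin_box: coffee-money box of dark blue-grey sheet steel, 130 (x, depth) x 150 (y) x 90 mm high, fixed to the worktop. Origin at the centre of its underside; its front with the coin drawer looks to its -x. On its top: a square steel keyhole plate of 44 mm, its centre 22 mm in front of the middle, and a coin slot behind it.
- keyhole (a point): centre of the keyhole on the plate's upper face, axes as the box's. Slot 22.6 (x) x 6.4 mm (y), 1.5 mm chamfer, plate 6 mm thick; in the plug below a like slot, 23 x 6 mm. The key goes straight down, bit along the slot, till its collar lies on the plate (tip 20 mm below this point). Once turned, the bit is caught under the plate: it comes out only in line with the slot again.
- lock_plug (a joint): turn of the lock's plug about the keyhole's vertical axis, rad: 0 = home, in line with the plate's slot; grows clockwise seen from above; stop at 1.22 (70 degrees). The bit has 0.1 rad of play each way in the plug, so turn the key 0.1 beyond at the stop and a little past home on the way back. Takes 0.04 to 0.1 N m; does not turn back by itself.
- coin_drawer (a joint): slide of the coin drawer in the lower front of the box, m: 0 = shut, held by the lock's cam; 0.045 = out. A 6 N spring drives it out (box -x) by itself when the plug passes about 0.95 rad; it stays out when the plug is turned home.
- key_rest: oak block, 100 (x) x 46 (y) x 40 mm high, fixed to the worktop. Origin at the centre of its underside. A groove 8 mm wide and 26 mm deep runs along its whole length (x) in the middle of its top; the key stands in it, bit along the groove, collar resting on both lips.
- groove (a point): middle of the groove, level with the top of the key rest; axes as the key rest's. The key's tip stands 20 mm below this level.
- jar_a: spice jar with a dark lid, 41 mm across and 105 mm high, behind the key rest; origin at the centre of its foot
- garlic: garlic bulb, 56 mm, behind the box; origin at its foot
- mug: small white mug, 59 mm across and 55 mm high, on the right beyond the hob; origin at its foot
- pod_blue: blue coffee capsule, 37 mm across, 28 mm high, on the right beyond the hob; origin at its foot
- pod_orange: orange coffee capsule, 37 mm across, 28 mm high, on the right beyond the hob; origin at its foot
- key_tip (a point): lower end of the key, the same point as the key's origin. The lowest 3 mm of the bit are narrowed to 17 x 2.4 mm as a lead-in.
Mind the look-alikes: they are no part of the job. There is more than one size of the coin_box; the job needs the smaller.

How it is judged (in metres and radians):
On the way, in this order (a step that is already met when the one before it is completed fails the run):
1. the key is fully in the keyhole, its collar on the plate (z of key_tip in the frame of keyhole below -0.017 m and horizontal distance between key_grip and keyhole below 0.006 m), for 0.1 s.
2. the key is turned clockwise to the stop (the plug within 0.12 rad of it) and the drawer has sprung out (value of joint lock_plug above 1.1 rad and value of joint coin_drawer above 0.035 m and z of key_tip in the frame of keyhole below -0.01 m), for 0.1 s.
3. the key, still in the lock, is turned back home (the plug within 0.25 rad) (value of joint lock_plug below 0.25 rad and z of key_tip in the frame of keyhole below -0.006 m and horizontal distance between key_tip and keyhole below 0.006 m), for 0.1 s.
At the end, for the whole second after the job is handed in: The drawer is sprung out (at least 35 of its 45 mm), the lock's plug is back home (within 0.25 rad), and the key stands at rest and released in the groove of the key rest: anywhere along it, upright within 15 degrees, its collar on the lips (tip 16 to 23 mm below the block's top) (value of joint coin_drawer above 0.035 m and value of joint lock_plug below 0.25 rad and z of key_tip in the frame of groove between -0.023 and -0.016 m and y of key_tip in the frame of groove between -0.005 and 0.005 m and x of key_tip in the frame of groove between -0.048 and 0.048 m and angle between key's own z axis and vertical below 0.26 rad and linear speed of key below 0.02 m/s); the robot touches nothing.
It fails at once if a bystander is shifted by more than 20 mm (distance of any of jar_a, garlic, mug, pod_blue, pod_orange from where it was at the start of the episode above 0.02 m).
It also fails if it takes over 61 s, if anything falls off the work surface, if the arm or the gripper's body presses on something with over 40 N, if the wrist force passes 120 N, or if a joint passes its speed limit or range.

## Working session

There is one attempt and no reset: what is moved stays moved. The work goes in short steps, Python scripts to look and compute and a tool call to move; the robot and the scene stay as the last step left them, time stands still between calls to the robot, and variables do not carry over. Pictures are saved under pics/ and viewed, at most 10 in all, crops included, and the job is handed in when it is done.

Besides the shell and the picture viewer there is one more tool, called as name([rows], argument=value, ...), one row to a line, values as JSON. drive_tool: Moves the arm, as the interface text tells. Its arguments: {"type":"object","properties":{"plan":{"type":"array","items":{"type":"object","properties":{"x":{"type":"number"},"y":{"type":"number"},"z":{"type":"number"},"ax":{"type":"number"},"ay":{"type":"number"},"az":{"type":"number"},"hand":{"type":"number"}}}},"grip_force":{"type":"number"}},"required":["plan"]}

```bash
mkdir -p pics
cat > h.py <<'E'
import numpy as np, cv2
from rig import monitor, imaging, r
from scipy.spatial.transform import Rotation as Ro
def ray(info,u,v,z):
    K=np.array(info["mtx"]);R=np.array(info["R"]);t=np.array(info["t"]).ravel()
    c=-R.T@t; d=R.T@np.linalg.inv(K)@np.array([u,v,1.]); s=(z-c[2])/d[2]; return c+s*d
def proj(info,X):
    p=np.array(info["mtx"])@(np.array(info["R"])@np.array(X,float)+np.array(info["t"]).ravel()); return p[:2]/p[2]
def save(n,im): cv2.imwrite("pics/"+n+".png",cv2.cvtColor(im,cv2.COLOR_RGB2BGR))
E
python3 - <<'E'
from h import *
for n in ("top","side"):
    im=imaging.grab_frame(n); save(n+"0",im); i=imaging.camera_info(n)
    print(n,np.round(-np.array(i["R"]).T@np.array(i["t"]).ravel()),np.round(i["mtx"],0).tolist())
s=monitor.sense(); print(s)
E
```

```text
top [ 368. -101. 1542.] [[504.0, 0.0, 282.0], [0.0, 504.0, 215.0], [0.0, 0.0, 1.0]]
side [  327. -1431.  1028.] [[481.0, 0.0, 277.0], [0.0, 481.0, 202.0], [0.0, 0.0, 1.0]]
{'clock': 0.1, 'qpos': array([ 1.14960726e+00,  3.53540293e-01,  1.63404647e+00,  1.22926688e-05,
        1.15520742e+00, -2.39689172e-03]), 'qvel': array([-0.00197295, -0.00338186, -0.00246142, -0.00025138, -0.00040365,
       -0.00102706]), 'joint_efforts': array([ 9.71970512e-04, -6.06354976e+01, -3.42822111e+01, -8.69925930e-05,
        3.84496321e-03,  4.15750446e-05]), 'eef_pos': array([253.98396259, 570.60740405, 230.66655086]), 'tcp_rot': array([-3.14039115e+00, -1.41202434e-05,  2.72279550e+00]), 'contact_force': array([0.45349002, 0.2298764 , 0.55321628]), 'wrist_torque': array([ 0.00366871,  0.03595673, -0.00519809]), 'grasp_force': 0.0, 'opening': 0.9986281526312566}
```

View pics/top0.png

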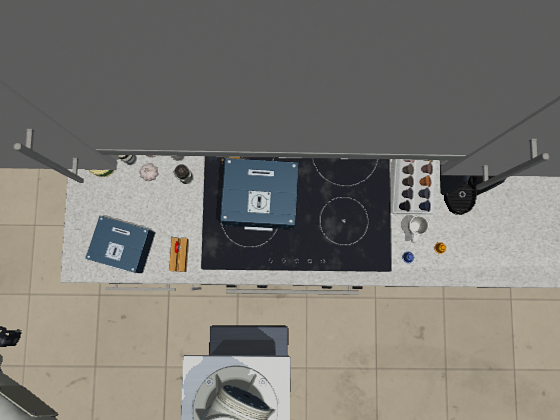

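View pics/side0.png

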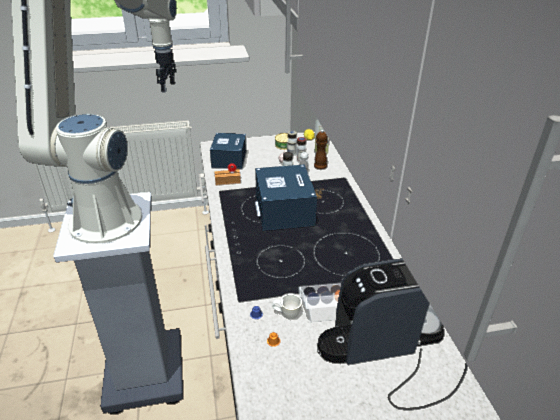

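The top view shows the smaller box at about (120,243) with its keyhole plate near (115,251), the oak rest at (179,254) and the red key at (178,246). The larger box is on the hob. In the side view the rest is at (228,177) with the key standing in it.

Run:
```python
from h import *
im=cv2.cvtColor(cv2.imread("pics/top0.png"),cv2.COLOR_BGR2RGB).astype(int); i=imaging.camera_info("top")
R,G,B=im[...,0],im[...,1],im[...,2]
def rect(m,x0,x1,y0,y1,z,n):
    k=np.zeros(m.shape,np.uint8);k[y0:y1,x0:x1]=m[y0:y1,x0:x1]
    cs,_=cv2.findContours(k,cv2.RETR_EXTERNAL,cv2.CHAIN_APPROX_NONE);c=max(cs,key=cv2.contourArea)
    b=cv2.boxPoints(cv2.minAreaRect(c)); w=np.array([ray(i,*p,z) for p in b])[:,:2]
    e=w[1]-w[0],w[2]-w[1]
    print(n,w.mean(0).round(1),[ (round(np.linalg.norm(v)),round(np.degrees(np.arctan2(v[1],v[0])),1)) for v in e])
rect((R>G+40)&(R>B+40),160,200,225,280,40,"rest")
rect((R>150)&(G<70)&(B<70),160,200,225,280,80,"key")
rect((B>R+15)&(B<160),80,160,205,280,90,"box")
g=(R>150)&(abs(R-B)<40)
rect(g,102,130,238,262,90,"plate")
c=im[200:285,80:210].astype(np.uint8); save("c1",cv2.resize(c,None,fx=6,fy=6,interpolation=cv2.INTER_CUBIC))
```

```text
rest [447.8 176.9] [(97, np.float64(-2.1)), (44, np.float64(-93.7))]
key [465.8 174.8] [(6, np.float64(-89.3)), (23, np.float64(-177.8))]
box [470.8 334. ] [(130, np.float64(-12.8)), (170, np.float64(-105.5))]
plate [452.1 347.8] [(43, np.float64(-15.3)), (42, np.float64(-107.6))]
```

View pics/c1.png

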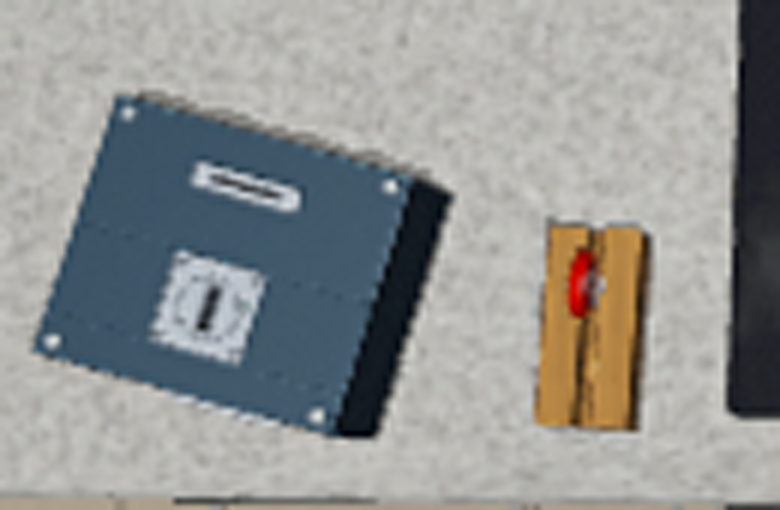

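The crop confirms this: the box is turned about -14°, its keyhole slot lies along box x, and the rest is turned about -3°, with the key in the upper half of the groove. The sizes match (97x44 rest, 43 plate). I'll move above the key.

```bash
cat >> h.py <<'E'
def to(x,y,z,yawdeg):
    s=monitor.sense(); A=Ro.from_euler("xyz",s["tcp_rot"]); d=A.inv().apply(np.array([x,y,z])-s["eef_pos"])/50
    T=Ro.from_euler("xyz",[180,0,yawdeg],degrees=True); w=np.degrees((A.inv()*T).as_rotvec())/6
    print("t",round(s["clock"],2),"pos",s["eef_pos"].round(1),"rot",np.degrees(s["tcp_rot"]).round(2),"F",s["contact_force"].round(1),"op",round(s["opening"]*85.4,1))
    print("xyz",d.round(3),"a",w.round(3))
E
python3 -c "
from h import *
to(430,175,230,177)"
```

```text
t 0.1 pos [254.  570.6 230.7] rot [-179.93   -0.    156.  ] F [0.5 0.2 0.6] op 85.3
xyz [-6.434 -5.797  0.02 ] a [-1.100e-02 -2.000e-03 -3.499e+00]
```

drive_tool([
  {"x": -0.8,"y": -0.7,"az": -0.5},
  {"x": -1.6,"y": -1.4,"az": -1},
  {"x": -2.4,"y": -2.1,"az": -1.5},
  {"x": -3.2,"y": -2.8,"az": -2},
  {"x": -4,"y": -3.5,"az": -2.5},
  {"x": -4.8,"y": -4.3,"az": -3},
  {"x": -5.6,"y": -5,"az": -3.5},
  {"x": -6.4,"y": -5.8,"az": -3.5,"hand": 40},
])

```text
invalid input
```

drive_tool([
  {"hand": 40},
  {"hand": 40},
  {"hand": 40},
])

```text
invalid input
```

Run:
```python
from h import *
to(466,175,130,177)
i=imaging.camera_info("wrist"); im=imaging.grab_frame("wrist"); save("w1",im)
print(-np.array(i["R"]).T@np.array(i["t"]).ravel(), proj(i,[466,175,80]),proj(i,[466,175,40]),proj(i,[452,348,90]))
```

```text
t 0.1 pos [254.  570.6 230.7] rot [-179.93   -0.    156.  ] F [0.5 0.2 0.6] op 85.3
xyz [-7.091 -5.502  2.02 ] a [-1.100e-02 -2.000e-03 -3.499e+00]
[190.56574464 599.01473789 372.56393438] [ 63.733111   464.89408347] [ 82.8957203  434.16378924] [175.71897032 421.46333267]
```

View pics/w1.png

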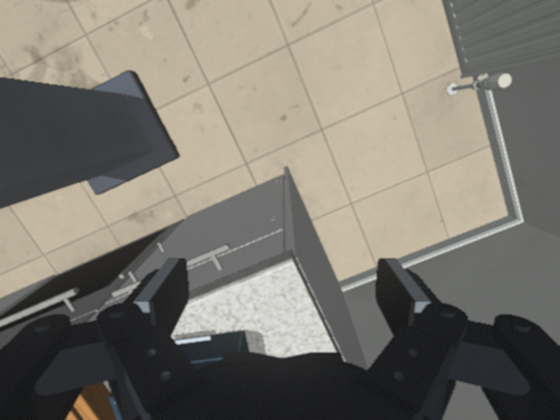

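The wrist view still shows the floor and the start pose, so the move was refused. Each row probably needs every field.

drive_tool([
  {"x": -0.8,"y": -0.7,"z": 0,"ax": 0,"ay": 0,"az": -0.5,"hand": 40},
  {"x": -1.6,"y": -1.4,"z": 0,"ax": 0,"ay": 0,"az": -1,"hand": 40},
  {"x": -2.4,"y": -2.1,"z": 0,"ax": 0,"ay": 0,"az": -1.5,"hand": 40},
  {"x": -3.2,"y": -2.8,"z": 0,"ax": 0,"ay": 0,"az": -2,"hand": 40},
  {"x": -4,"y": -3.5,"z": 0,"ax": 0,"ay": 0,"az": -2.5,"hand": 40},
  {"x": -4.8,"y": -4.3,"z": 0,"ax": 0,"ay": 0,"az": -3,"hand": 40},
  {"x": -5.6,"y": -5,"z": 0,"ax": 0,"ay": 0,"az": -3.5,"hand": 40},
  {"x": -6.4,"y": -5.8,"z": 0,"ax": 0,"ay": 0,"az": -3.5,"hand": 40},
], grip_force=60)

```text
clock: 0.95
eef_pos: [417.1, 203.7, 231.4]
tcp_rot: [3.141, 0.0, 3.091]
contact_force: [1.0, 0.9, -0.5]
opening: 0.469
grasp_force: 0.0
```

Run:
```python
from h import *
to(430,175,230,177)
```

```text
t 0.95 pos [417.1 203.7 231.4] rot [1.7999e+02 2.0000e-02 1.7713e+02] F [ 1.   0.9 -0.5] op 40.1
xyz [-0.287 -0.561  0.028] a [0.002 0.004 0.021]
```

drive_tool([
  {"x": 0,"y": 0,"z": 0,"ax": 0,"ay": 0,"az": 0,"hand": 40},
  {"x": 0,"y": 0,"z": 0,"ax": 0,"ay": 0,"az": 0,"hand": 40},
  {"x": 0,"y": 0,"z": 0,"ax": 0,"ay": 0,"az": 0,"hand": 40},
])

```text
clock: 1.25
eef_pos: [416.4, 206.2, 231.2]
tcp_rot: [3.141, -0.0, 3.089]
contact_force: [-0.6, 0.4, -0.1]
opening: 0.466
grasp_force: 0.0
```

Run:
```python
from h import *
to(466,175,130,177)
i=imaging.camera_info("wrist"); im=imaging.grab_frame("wrist"); save("w2",im)
print(-np.array(i["R"]).T@np.array(i["t"]).ravel(), proj(i,[466,175,80]),proj(i,[466,175,40]),proj(i,[452,348,90]))
```

```text
t 1.25 pos [416.4 206.2 231.2] rot [ 1.7998e+02 -2.0000e-02  1.7701e+02] F [-0.6  0.4 -0.1] op 39.8
xyz [-1.024 -0.573  2.024] a [ 0.003 -0.003  0.001]
[346.96393602 209.55853499 373.18320068] [253.16733487 241.11355261] [256.24747354 227.41771951] [433.40084744 222.4683653 ]
```

View pics/w2.png

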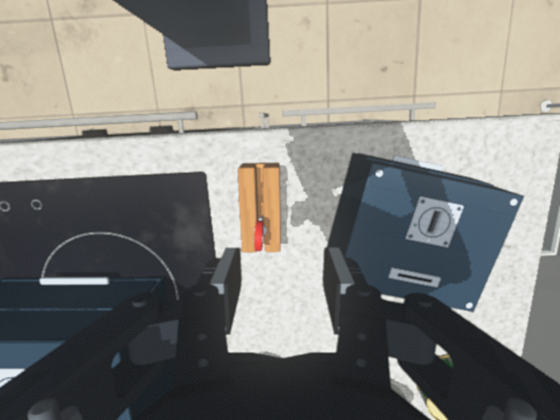

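The wrist view shows the rest at about (260,207), the red head at (259,236), the keyhole plate at (434,222), and the slot dark in its middle. I'll measure all four.

```bash
cat > m.py <<'E'
from h import *
def rects(im,i,win,m,z,n):
    x0,x1,y0,y1=win
    k=np.zeros(m.shape,np.uint8);k[y0:y1,x0:x1]=m[y0:y1,x0:x1]
    cs,_=cv2.findContours(k,cv2.RETR_EXTERNAL,cv2.CHAIN_APPROX_NONE);c=max(cs,key=cv2.contourArea)
    b=cv2.boxPoints(cv2.minAreaRect(c)); w=np.array([ray(i,*p,z) for p in b])[:,:2]
    print(n,b.mean(0).round(1),w.mean(0).round(1),[(round(float(np.linalg.norm(v)),1),round(float(np.degrees(np.arctan2(v[1],v[0]))),1)) for v in (w[1]-w[0],w[2]-w[1])])
    return w.mean(0)
E
python3 - <<'E'
from m import *
im=cv2.cvtColor(cv2.imread("pics/w2.png"),cv2.COLOR_BGR2RGB).astype(int); i=imaging.camera_info("wrist")
R,G,B=im[...,0],im[...,1],im[...,2]
rects(im,i,(230,290,155,260),(R>G+40),40,"rest")
rects(im,i,(230,290,200,260),(R>130)&(G<70),62,"key head 62")
g=(abs(R-B)<30)&(R>120)
k=(g).astype(np.uint8); k=cv2.morphologyEx(k,cv2.MORPH_CLOSE,np.ones((3,3)))
for z in (90,96): rects(im,i,(402,470,192,255),k>0,z,"plate")
for z in (90,96): rects(im,i,(424,446,208,238),(R+G+B<150),z,"slot")
# box top: corner screws
hsv=cv2.cvtColor(im.astype(np.uint8),cv2.COLOR_RGB2HSV)
for z in(0,40,): print(ray(i,260,207,z))
# triangulate plate with top view
j=imaging.camera_info("top")
A=lambda i,u,v:(ray(i,u,v,90),ray(i,u,v,100))
print([proj(j,[452,348,z]) for z in (90,96)])
c=im[150:270,225:480].astype(np.uint8); save("c2",cv2.resize(c,None,fx=3,fy=3,interpolation=cv2.INTER_CUBIC))
E
```

```text
rest [250.4 209.3] [446.3 170.5] [(23.1, 90.3), (96.2, -0.8)]
key head 62 [259.5 226.5] [457.2 181.1] [(5.2, 87.0), (12.2, -3.9)]
plate [434.8 221.6] [451.4 349.6] [(47.1, 165.6), (43.5, 68.9)]
plate [434.8 221.6] [449.2 346.7] [(46.1, 165.6), (42.6, 68.9)]
slot [432. 222.] [451.1 347. ] [(0.0, 0.0), (0.0, 0.0)]
slot [432. 222.] [448.9 344.1] [(0.0, 0.0), (0.0, 0.0)]
[453.84340238 177.82111917   0.        ]
[442.37106556 181.25435299  40.        ]
[array([114.33888086, 250.8300615 ]), array([113.68993095, 250.70070832])]
```

View pics/c2.png

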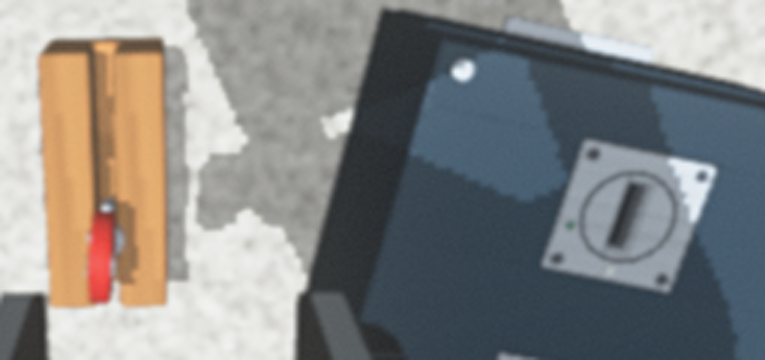

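The crop shows the key standing in the groove, with its head from about (260,221) to (258,251) in frame pixels. The slot centre is at (434,222), tilted with the box.

Run:
```python
from m import *
i=imaging.camera_info("wrist"); f=lambda u,v:(225+u/3-1/3,150+v/3-1/3)
p=lambda u,v,z:ray(i,*f(u,v),z)[:2].round(1)
print("head c",p(102,257,60), "head ends",p(107,214,60),p(100,300,60))
print("rest top corners",p(42,55,40),p(164,52,40),p(52,304,40),p(166,303,40),"groove near",p(104,52,40))
print("slot c",p(627,216,90),"ends",p(639,184,90),p(615,247,90))
print("plate corners",p(586,140,90),p(716,165,90),p(670,291,90),p(543,266,90))
to(452,179,130,177)
```

```text
head c [467.7 179.4] head ends [451.9 182.2] [484.1 177.5]
rest top corners [398.3 161.7] [399.4 204.8] [493.6 157. ] [495.4 200.4] groove near [398.3 183.7]
slot c [450.9 348.5] ends [440.5 351.4] [461.2 345.6]
plate corners [425.4 333.9] [435.5 374.8] [477.3 364.5] [466.5 323.1]
t 1.3 pos [416.3 206.6 231.2] rot [ 1.7999e+02 -1.0000e-02  1.7707e+02] F [ 0.3 -0.2  0.5] op 40.1
xyz [-0.742 -0.515  2.025] a [ 0.002 -0.002  0.012]
```

drive_tool([
  {"x": -0.5,"y": -0.25,"z": 0.6,"ax": 0,"ay": 0,"az": 0,"hand": 40},
  {"x": -1.05,"y": -0.5,"z": 1.2,"ax": 0,"ay": 0,"az": 0,"hand": 40},
  {"x": -1.05,"y": -0.5,"z": 2.0,"ax": 0,"ay": 0,"az": 0,"hand": 40},
  {"x": -1.05,"y": -0.5,"z": 2.7,"ax": 0,"ay": 0,"az": 0,"hand": 30},
  {"x": -1.05,"y": -0.5,"z": 2.7,"ax": 0,"ay": 0,"az": 0,"hand": 30},
  {"x": -1.05,"y": -0.5,"z": 2.7,"ax": 0,"ay": 0,"az": 0,"hand": 30},
])

```text
clock: 1.9
eef_pos: [467.3, 178.9, 96.4]
tcp_rot: [-3.141, -0.001, 3.091]
contact_force: [0.5, -0.6, 0.4]
opening: 0.357
grasp_force: 0.0
```

Run:
```python
from m import *
to(468,179.5,45,177.3)
i=imaging.camera_info("wrist"); im=imaging.grab_frame("wrist"); save("w3",im); 
s=monitor.sense()["eef_pos"]; print("grasp pt px",proj(i,s+[0,0,19]),"tip",proj(i,s), "head",proj(i,[468,179.5,60]))
im=im.astype(int);R,G,B=im[...,0],im[...,1],im[...,2]
rects(im,i,(200,340,150,419),(R>110)&(G<60)&(B<60),60,"head")
rects(im,i,(200,340,100,419),(R>G+40),40,"rest")
```

```text
t 1.9 pos [467.3 178.9  96.4] rot [-1.7997e+02 -8.0000e-02  1.7711e+02] F [ 0.5 -0.6  0.4] op 30.5
xyz [-0.016  0.013  1.028] a [-0.005 -0.014 -0.031]
grasp pt px [282.78344541 284.72610515] tip [282.66648427 264.78106628] head [283.14194138 236.24237347]
head [282.5 220.5] [458.  179.6] [(6.5, 87.1), (13.2, -2.6)]
rest [275.3 190.3] [447.1 175.6] [(33.2, 89.2), (95.4, 0.3)]
```

View pics/w3.png

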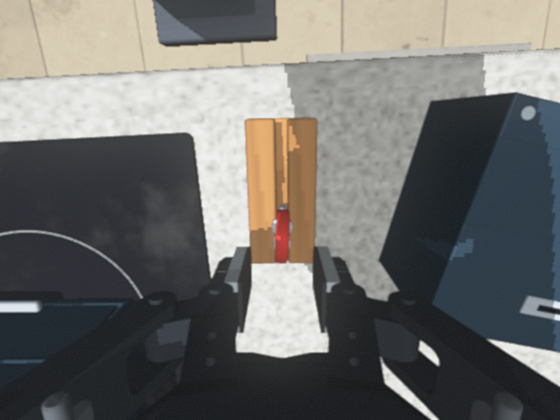

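The head spans rows 206–263 at column 282, centred between the fingers and within 1 mm of the prediction. I'll descend and close.

drive_tool([
  {"x": -0.01,"y": 0.01,"z": 0.4,"ax": 0,"ay": 0,"az": 0,"hand": 30},
  {"x": -0.01,"y": 0.01,"z": 0.8,"ax": 0,"ay": 0,"az": 0,"hand": 30},
  {"x": -0.01,"y": 0.01,"z": 1.02,"ax": 0,"ay": 0,"az": 0,"hand": 30},
  {"x": -0.01,"y": 0.01,"z": 1.02,"ax": 0,"ay": 0,"az": 0,"hand": 30},
  {"x": -0.01,"y": 0.01,"z": 1.02,"ax": 0,"ay": 0,"az": 0,"hand": 16},
  {"x": -0.01,"y": 0.01,"z": 1.02,"ax": 0,"ay": 0,"az": 0,"hand": 10},
  {"x": -0.01,"y": 0.01,"z": 1.02,"ax": 0,"ay": 0,"az": 0,"hand": 3},
  {"x": -0.01,"y": 0.01,"z": 1.02,"ax": 0,"ay": 0,"az": 0,"hand": 3},
], grip_force=60)

```text
clock: 2.75
eef_pos: [469.1, 178.7, 46.5]
tcp_rot: [3.141, 0.002, 3.089]
contact_force: [-1.5, 0.0, 6.7]
opening: 0.082
grasp_force: 59.1
```

drive_tool([
  {"x": 0,"y": 0,"z": 0,"ax": 0,"ay": 0,"az": 0,"hand": 3},
  {"x": 0,"y": 0,"z": 0,"ax": 0,"ay": 0,"az": 0,"hand": 3},
  {"x": 0,"y": 0,"z": 0,"ax": 0,"ay": 0,"az": 0,"hand": 3},
])

```text
clock: 3.05
eef_pos: [469.1, 178.7, 46.5]
tcp_rot: [3.141, 0.002, 3.089]
contact_force: [-1.0, -0.5, 6.5]
opening: 0.08
grasp_force: 59.1
```

drive_tool([
  {"x": 0,"y": 0,"z": -0.4,"ax": 0,"ay": 0,"az": 0,"hand": 3},
  {"x": 0,"y": 0,"z": -0.9,"ax": 0,"ay": 0,"az": 0,"hand": 3},
  {"x": 0,"y": 0,"z": -1.6,"ax": 0,"ay": 0,"az": 0,"hand": 3},
  {"x": 0,"y": 0,"z": -2.2,"ax": 0,"ay": 0,"az": 0,"hand": 3},
  {"x": 0,"y": 0,"z": -2.2,"ax": 0,"ay": 0,"az": 0,"hand": 3},
  {"x": 0,"y": 0,"z": -2.2,"ax": 0,"ay": 0,"az": 0,"hand": 3},
])

```text
clock: 3.65
eef_pos: [468.7, 178.5, 156.2]
tcp_rot: [3.141, 0.002, 3.089]
contact_force: [-1.0, -0.8, 0.1]
opening: 0.08
grasp_force: 58.5
```

Run:
```python
from m import *
to(451.5,348.5,150,165.5)
i=imaging.camera_info("wrist"); im=imaging.grab_frame("wrist"); save("w4",im); s=monitor.sense()
A=Ro.from_euler("xyz",s["tcp_rot"])
a=im.astype(int);R,G,B=a[...,0],a[...,1],a[...,2]; m=(R>110)&(G<60)&(B<60); m[:, :200]=0; m[:,360:]=0
y,x=np.nonzero(m); print("red rows",y.min(),y.max(),"cols",x.min(),x.max())
for n,p in dict(top=[0,0,-32],grip=[0,0,-19],tip=[0,0,25]).items(): print(n,proj(i,s["eef_pos"]+A.apply(p)))
c=im[150:350,180:380]; save("c4",cv2.resize(c,None,fx=3,fy=3,interpolation=cv2.INTER_CUBIC))
```

```text
t 3.65 pos [468.7 178.5 156.2] rot [1.7995e+02 1.2000e-01 1.7700e+02] F [-1.  -0.8  0.1] op 6.8
xyz [0.523 3.378 0.126] a [0.01  0.019 1.917]
red rows 239 306 cols 273 290
top [281.65493562 295.47050837]
grip [281.6268364  279.11180911]
tip [281.56057733 240.53735167]
```

View pics/c4.png

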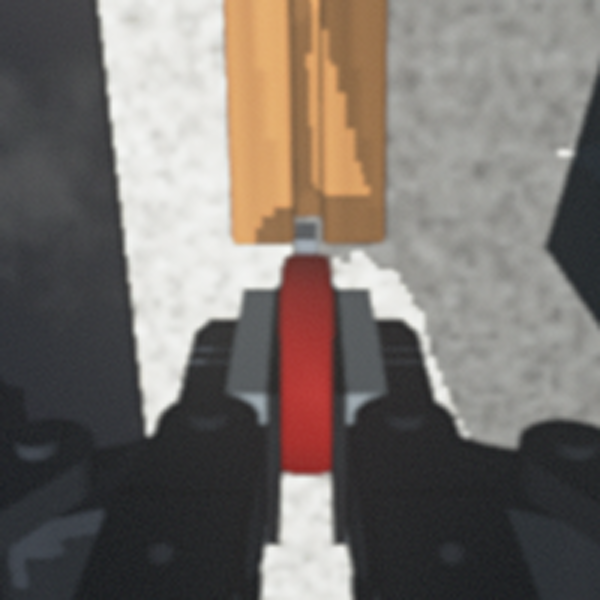

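The key hangs straight between the pads. The head spans rows 234–307 at column 282, and the steel bit's near edge is at row ~222. I'll work out its offset along tool x.

Run:
```python
from m import *
i=imaging.camera_info("wrist"); s=monitor.sense(); A=Ro.from_euler("xyz",s["tcp_rot"])
th=np.linspace(0,2*np.pi,181)
for h in (25,26.5):  # tip below TCP
  for dx in (-3,0,3):
    pr=[proj(i,s["eef_pos"]+A.apply([dx+17*np.cos(t),0,h-40.5+17*np.sin(t)])) for t in th]
    v=np.array(pr)[:,1]; b=[proj(i,s["eef_pos"]+A.apply([dx+q,0,z]))[1].round(1) for q in(-10,10) for z in (h,h-13)]
    print(h,dx,"head rows",v.min().round(1),v.max().round(1),"bit rows",b)
```

```text
25 -3 head rows 245.4 324.1 bit rows [np.float64(263.2), np.float64(274.1), np.float64(230.8), np.float64(239.6)]
25 0 head rows 239.2 318.1 bit rows [np.float64(258.5), np.float64(269.0), np.float64(225.8), np.float64(234.2)]
25 3 head rows 233.0 312.0 bit rows [np.float64(253.7), np.float64(264.0), np.float64(220.7), np.float64(228.8)]
26.5 -3 head rows 244.1 321.9 bit rows [np.float64(262.1), np.float64(272.7), np.float64(229.9), np.float64(238.5)]
26.5 0 head rows 238.0 316.0 bit rows [np.float64(257.4), np.float64(267.8), np.float64(224.9), np.float64(233.2)]
26.5 3 head rows 231.8 309.9 bit rows [np.float64(252.6), np.float64(262.7), np.float64(219.9), np.float64(227.8)]
```

```bash
python3 -c "
from h import *
to(453.1,348,134,165.5)"
```

```text
t 3.7 pos [468.  178.2 155.2] rot [1.80e+02 1.00e-02 1.77e+02] F [-0.3 -0.3 -1. ] op 6.9
xyz [0.476 3.375 0.425] a [1.000e-03 1.000e-03 1.917e+00]
```

drive_tool([
  {"x": 0.1,"y": 0.7,"z": 0,"ax": 0,"ay": 0,"az": 0.4,"hand": 3},
  {"x": 0.2,"y": 1.4,"z": 0,"ax": 0,"ay": 0,"az": 0.8,"hand": 3},
  {"x": 0.3,"y": 2.1,"z": 0,"ax": 0,"ay": 0,"az": 1.2,"hand": 3},
  {"x": 0.4,"y": 2.8,"z": 0,"ax": 0,"ay": 0,"az": 1.6,"hand": 3},
  {"x": 0.48,"y": 3.38,"z": 0.1,"ax": 0,"ay": 0,"az": 1.92,"hand": 3},
  {"x": 0.48,"y": 3.38,"z": 0.3,"ax": 0,"ay": 0,"az": 1.92,"hand": 3},
  {"x": 0.48,"y": 3.38,"z": 0.42,"ax": 0,"ay": 0,"az": 1.92,"hand": 3},
  {"x": 0.48,"y": 3.38,"z": 0.42,"ax": 0,"ay": 0,"az": 1.92,"hand": 3},
])

```text
clock: 4.5
eef_pos: [451.9, 346.7, 132.2]
tcp_rot: [-3.138, -0.002, 2.888]
contact_force: [-0.4, -0.6, -0.5]
opening: 0.077
grasp_force: 58.6
```

drive_tool([
  {"x": 0,"y": 0,"z": 0,"ax": 0,"ay": 0,"az": 0,"hand": 3},
  {"x": 0,"y": 0,"z": 0,"ax": 0,"ay": 0,"az": 0,"hand": 3},
])

```text
clock: 4.7
eef_pos: [453.5, 347.6, 134.5]
tcp_rot: [3.142, 0.0, 2.887]
contact_force: [-0.0, 0.2, -1.1]
opening: 0.08
grasp_force: 58.6
```

Run:
```python
from m import *
to(453.1,348,134,165.5)
i=imaging.camera_info("wrist"); im=imaging.grab_frame("wrist"); s=monitor.sense(); A=Ro.from_euler("xyz",s["tcp_rot"])
to(453.1,348,134,165.5)
imaging.grab_frame("top")
to(453.1,348,134,165.5)
pk=lambda p:proj(i,s["eef_pos"]+A.apply(p)).round(1)
print("bit tip ends",pk([-6.6,0,26]),pk([11.9,0,26]),"slot c/ends",[proj(i,[451.3+q*.968,348.5-q*.25,90]).round(1) for q in(-11.3,0,11.3)])
save("w5",im);c=im[120:290,180:400]; save("c5",cv2.resize(c,None,fx=3.5,fy=3.5,interpolation=cv2.INTER_CUBIC))
```

```text
t 4.7 pos [453.5 347.6 134.5] rot [1.8000e+02 1.0000e-02 1.6543e+02] F [-0.   0.2 -1.1] op 6.8
xyz [0.009 0.005 0.01 ] a [ 0.001  0.001 -0.012]
t 4.75 pos [453.5 347.8 134.6] rot [1.7998e+02 2.0000e-02 1.6544e+02] F [ 0.4  0.  -0.1] op 6.8
xyz [0.009 0.001 0.012] a [ 0.003  0.003 -0.01 ]
t 4.8 pos [453.5 348.  134.7] rot [1.7997e+02 2.0000e-02 1.6544e+02] F [-0.4 -0.3 -0.2] op 7.0
xyz [ 0.009 -0.002  0.014] a [ 0.005  0.004 -0.009]
bit tip ends [282.2 252.4] [282.2 222.1] slot c/ends [array([282.2, 209.6]), array([282.2, 226.9]), array([282.3, 243.6])]
```

View pics/c5.png

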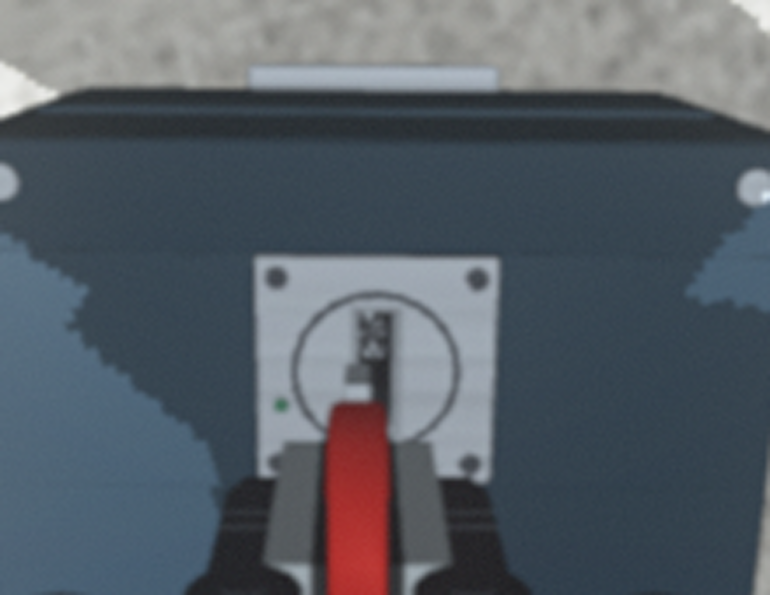

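The plate is square to the tool. The key bit is at column 282.3 and the slot at column 287.4 (1.5 px/mm), so the slot lies about 3.4 mm along tool +y. Along x it agrees within 0.5 mm. I'll correct y and check the columns numerically.

drive_tool([
  {"x": 0,"y": 0.07,"z": 0.1,"ax": 0,"ay": 0,"az": 0,"hand": 3},
  {"x": 0,"y": 0.07,"z": 0.2,"ax": 0,"ay": 0,"az": 0,"hand": 3},
  {"x": 0,"y": 0.07,"z": 0.2,"ax": 0,"ay": 0,"az": 0,"hand": 3},
  {"x": 0,"y": 0.07,"z": 0.2,"ax": 0,"ay": 0,"az": 0,"hand": 3},
])

```text
clock: 5.2
eef_pos: [453.8, 351.6, 123.9]
tcp_rot: [-3.141, -0.0, 2.888]
contact_force: [0.4, -0.4, -1.2]
opening: 0.079
grasp_force: 58.6
```

Run:
```python
from m import *
to(452.9,351,96,165.5)
im=imaging.grab_frame("wrist"); save("w6",im); a=im.astype(int); g=a.sum(2)/3
for v in range(194,222,3):
    row=g[v]; w=np.nonzero(row[240:330]>115)[0]+240; d=np.nonzero(row[270:300]<100)[0]+270
    print(v,"plate",w.min() if len(w) else 0,w.max() if len(w) else 0,"dark",d.tolist())
m=(a[...,0]>110)&(a[...,1]<60); m[:,:240]=0;m[:,330:]=0
for v in (238,244): x=np.nonzero(m[v])[0]; print("red",v,x.min() if len(x) else 0,x.max() if len(x) else 0)
```

```text
t 5.2 pos [453.8 351.6 123.9] rot [-1.7997e+02 -3.0000e-02  1.6549e+02] F [ 0.4 -0.4 -1.2] op 6.7
xyz [ 0.015 -0.017  0.559] a [-0.005 -0.004 -0.002]
194 plate 0 0 dark [270, 271, 272, 273, 274, 275, 276, 277, 278, 279, 280, 281, 282, 283, 284, 285, 286, 287, 288, 289, 290, 291, 292, 293, 294, 295, 296, 297, 298, 299]
197 plate 0 0 dark [270, 271, 272, 273, 274, 275, 276, 277, 278, 279, 280, 281, 282, 283, 284, 285, 286, 287, 288, 289, 290, 291, 292, 293, 294, 295, 296, 297, 298, 299]
200 plate 245 317 dark []
203 plate 245 317 dark []
206 plate 245 317 dark []
209 plate 245 317 dark []
212 plate 245 317 dark []
215 plate 245 317 dark [277, 278]
218 plate 245 317 dark [282, 283, 284, 285]
221 plate 245 317 dark [276, 277, 278, 279, 280, 281, 282]
red 238 0 0
red 244 274 289
```

drive_tool([
  {"x": 0,"y": 0,"z": 0.08,"ax": 0,"ay": 0,"az": 0,"hand": 3},
  {"x": 0,"y": 0,"z": 0.16,"ax": 0,"ay": 0,"az": 0,"hand": 3},
  {"x": 0,"y": 0,"z": 0.22,"ax": 0,"ay": 0,"az": 0,"hand": 3},
  {"x": 0,"y": 0,"z": 0.28,"ax": 0,"ay": 0,"az": 0,"hand": 3},
  {"x": 0,"y": 0,"z": 0.28,"ax": 0,"ay": 0,"az": 0,"hand": 3},
])

```text
clock: 5.75
eef_pos: [453.7, 351.5, 109.7]
tcp_rot: [-3.141, -0.001, 2.888]
contact_force: [-0.1, -0.2, 0.4]
opening: 0.085
grasp_force: 58.6
```

drive_tool([
  {"x": 0,"y": 0,"z": 0.06,"ax": 0,"ay": 0,"az": 0,"hand": 3},
  {"x": 0,"y": 0,"z": 0.12,"ax": 0,"ay": 0,"az": 0,"hand": 3},
  {"x": 0,"y": 0,"z": 0.18,"ax": 0,"ay": 0,"az": 0,"hand": 3},
  {"x": 0,"y": 0,"z": 0.23,"ax": 0,"ay": 0,"az": 0,"hand": 3},
  {"x": 0,"y": 0,"z": 0.23,"ax": 0,"ay": 0,"az": 0,"hand": 3},
])

```text
clock: 6.25
eef_pos: [453.8, 351.6, 98.3]
tcp_rot: [-3.141, -0.0, 2.888]
contact_force: [0.6, -1.2, 0.1]
opening: 0.079
grasp_force: 58.6
```

drive_tool([
  {"x": 0,"y": 0,"z": 0.03,"ax": 0,"ay": 0,"az": 0,"hand": 3},
  {"x": 0,"y": 0,"z": 0.05,"ax": 0,"ay": 0,"az": 0,"hand": 3},
  {"x": 0,"y": 0,"z": 0.05,"ax": 0,"ay": 0,"az": 0,"hand": 3},
])

```text
clock: 6.55
eef_pos: [454.0, 351.6, 96.6]
tcp_rot: [-3.141, -0.0, 2.888]
contact_force: [-1.4, -1.6, 3.6]
opening: 0.086
grasp_force: 59.3
```

drive_tool([
  {"x": 0,"y": 0,"z": 0,"ax": 0,"ay": 0,"az": 0,"hand": 3},
  {"x": 0,"y": -0.004,"z": 0,"ax": 0,"ay": 0,"az": 1,"hand": 3},
  {"x": 0.001,"y": -0.008,"z": 0,"ax": 0,"ay": 0,"az": 2,"hand": 3},
  {"x": 0.002,"y": -0.012,"z": 0,"ax": 0,"ay": 0,"az": 3,"hand": 3},
  {"x": 0.003,"y": -0.015,"z": 0,"ax": 0,"ay": 0,"az": 4,"hand": 3},
  {"x": 0.003,"y": -0.015,"z": 0,"ax": 0,"ay": 0,"az": 4,"hand": 3},
], grip_force=80)

```text
clock: 7.15
eef_pos: [453.5, 350.9, 96.6]
tcp_rot: [-3.141, 0.0, 2.466]
contact_force: [-1.7, -3.3, 5.4]
opening: 0.073
grasp_force: 80.7
```

```bash
python3 -c "
from h import *
to(454,351.6,96.6,89.5); s=monitor.sense(); print(s['wrist_torque'],s['grasp_force'])"
```

```text
t 7.15 pos [453.5 350.9  96.6] rot [-179.97    0.    141.29] F [-1.7 -3.3  5.4] op 6.2
xyz [ 0.002  0.017 -0.   ] a [-4.000e-03  3.000e-03  8.632e+00]
[-0.61402684  0.41594114 -0.00901191] 80.65358877182007
```

drive_tool([
  {"x": 0,"y": -0.004,"z": 0,"ax": 0,"ay": 0,"az": 1,"hand": 3},
  {"x": 0.001,"y": -0.008,"z": 0,"ax": 0,"ay": 0,"az": 2,"hand": 3},
  {"x": 0.002,"y": -0.012,"z": 0,"ax": 0,"ay": 0,"az": 3,"hand": 3},
  {"x": 0.003,"y": -0.015,"z": 0,"ax": 0,"ay": 0,"az": 4,"hand": 3},
  {"x": 0.005,"y": -0.019,"z": 0,"ax": 0,"ay": 0,"az": 5,"hand": 3},
  {"x": 0.007,"y": -0.022,"z": 0,"ax": 0,"ay": 0,"az": 6,"hand": 3},
  {"x": 0.01,"y": -0.025,"z": 0,"ax": 0,"ay": 0,"az": 7,"hand": 3},
  {"x": 0.01,"y": -0.025,"z": 0,"ax": 0,"ay": 0,"az": 7,"hand": 3},
])

```text
clock: 7.95
eef_pos: [452.8, 350.5, 96.6]
tcp_rot: [3.141, -0.0, 1.735]
contact_force: [-0.4, -2.6, 6.1]
opening: 0.072
grasp_force: 80.5
```

drive_tool([
  {"x": 0,"y": -0.004,"z": 0,"ax": 0,"ay": 0,"az": 1,"hand": 3},
  {"x": 0.001,"y": -0.007,"z": 0,"ax": 0,"ay": 0,"az": 1.7,"hand": 3},
  {"x": 0.001,"y": -0.007,"z": 0,"ax": 0,"ay": 0,"az": 1.7,"hand": 3},
  {"x": 0.001,"y": -0.007,"z": 0,"ax": 0,"ay": 0,"az": 1.7,"hand": 3},
])

```text
clock: 8.35
eef_pos: [452.5, 350.5, 96.6]
tcp_rot: [3.141, -0.0, 1.563]
contact_force: [-0.2, -3.7, 5.9]
opening: 0.074
grasp_force: 80.6
```

```bash
python3 -c "
from m import *
to(454,351.6,96.6,165.5); s=monitor.sense(); print(s['wrist_torque'],s['grasp_force'])
im=imaging.grab_frame('top'); save('top2',im)
o=cv2.imread('pics/top0.png').astype(int)[...,::-1]; d=abs(o-im.astype(int)).sum(2)
i=imaging.camera_info('top')
for z in (50,): print('drawer front shut/out px',[proj(i,[470-q*.968,334+q*.25,z]).round() for q in(65,110)])
p=proj(i,[470-100*.968,334+100*.25,40]).round().astype(int); print(p,o[p[1],p[0]],im[p[1],p[0]])"
```

```text
t 8.35 pos [452.5 350.5  96.6] rot [ 1.7996e+02 -2.0000e-02  8.9550e+01] F [-0.2 -3.7  5.9] op 6.3
xyz [ 0.022  0.029 -0.001] a [ 8.0000e-03  2.0000e-03 -1.2658e+01]
[-0.44609697  0.01778646  0.02825468] 80.56330919265747
drawer front shut/out px [array([117., 267.]), array([112., 282.])]
[114 279] [190 191 187] [78 80 75]
```

drive_tool([
  {"x": 0,"y": -0.001,"z": 0,"ax": 0,"ay": 0,"az": 0.4,"hand": 3},
  {"x": 0,"y": -0.001,"z": 0,"ax": 0,"ay": 0,"az": 0.4,"hand": 3},
  {"x": 0,"y": -0.001,"z": 0,"ax": 0,"ay": 0,"az": 0.4,"hand": 3},
])

```text
clock: 8.7
eef_pos: [452.5, 350.5, 96.6]
tcp_rot: [3.141, -0.0, 1.521]
contact_force: [0.1, -3.3, 5.2]
opening: 0.078
grasp_force: 80.6
```

```bash
python3 -c "
from m import *
to(454,351.6,96.6,165.5); s=monitor.sense(); print(s['wrist_torque'],s['grasp_force'])
im=imaging.grab_frame('wrist'); s2=cv2.imread('pics/side0.png')[...,::-1]; s3=imaging.grab_frame('side')
save('f',np.vstack([np.hstack([cv2.resize(x[120:190,190:260],(350,350)) for x in (s2,s3)]),cv2.resize(im,(700,525))[100:340]]))"
```

```text
t 8.7 pos [452.5 350.5  96.6] rot [ 1.7996e+02 -2.0000e-02  8.7170e+01] F [ 0.1 -3.3  5.2] op 6.6
xyz [ 0.023  0.029 -0.   ] a [ 8.0000e-03  2.0000e-03 -1.3056e+01]
[-0.42693174  0.05607051  0.1111611 ] 80.55964708328247
```

View pics/f.png

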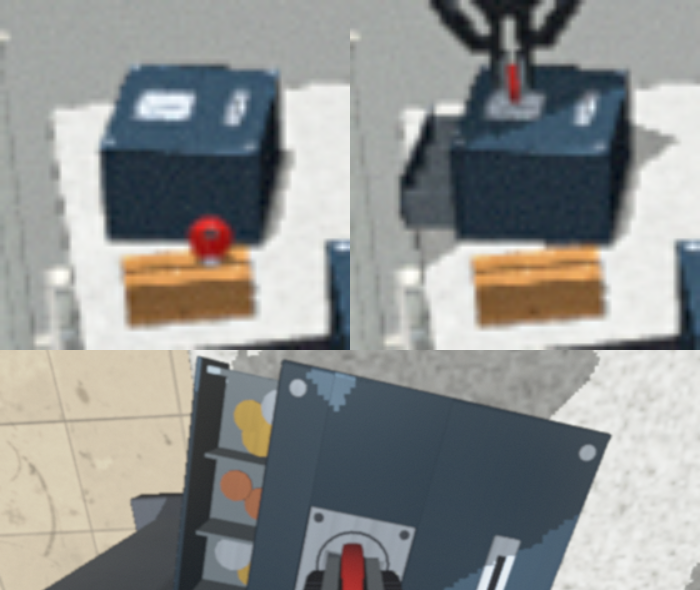

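The side and wrist views both show the drawer sprung out with coins visible. The torque rose at the stop, so I'll turn back home.

drive_tool([
  {"x": 0,"y": 0.004,"z": 0,"ax": 0,"ay": 0,"az": -1,"hand": 3},
  {"x": 0.001,"y": 0.008,"z": 0,"ax": 0,"ay": 0,"az": -2,"hand": 3},
  {"x": 0.002,"y": 0.012,"z": 0,"ax": 0,"ay": 0,"az": -3,"hand": 3},
  {"x": 0.003,"y": 0.015,"z": 0,"ax": 0,"ay": 0,"az": -4,"hand": 3},
  {"x": 0.005,"y": 0.019,"z": 0,"ax": 0,"ay": 0,"az": -5,"hand": 3},
  {"x": 0.007,"y": 0.022,"z": 0,"ax": 0,"ay": 0,"az": -6,"hand": 3},
  {"x": 0.01,"y": 0.025,"z": 0,"ax": 0,"ay": 0,"az": -7,"hand": 3},
  {"x": 0.01,"y": 0.025,"z": 0,"ax": 0,"ay": 0,"az": -7,"hand": 3},
])

```text
clock: 9.6
eef_pos: [453.1, 351.0, 96.6]
tcp_rot: [-3.141, -0.001, 2.258]
contact_force: [-2.6, -1.4, 7.5]
opening: 0.073
grasp_force: 80.9
```

drive_tool([
  {"x": 0,"y": 0.004,"z": 0,"ax": 0,"ay": 0,"az": -1,"hand": 3},
  {"x": 0.001,"y": 0.008,"z": 0,"ax": 0,"ay": 0,"az": -2,"hand": 3},
  {"x": 0.002,"y": 0.012,"z": 0,"ax": 0,"ay": 0,"az": -3,"hand": 3},
  {"x": 0.003,"y": 0.015,"z": 0,"ax": 0,"ay": 0,"az": -4,"hand": 3},
  {"x": 0.005,"y": 0.019,"z": 0,"ax": 0,"ay": 0,"az": -5,"hand": 3},
  {"x": 0.007,"y": 0.022,"z": 0,"ax": 0,"ay": 0,"az": -6,"hand": 3},
  {"x": 0.008,"y": 0.024,"z": 0,"ax": 0,"ay": 0,"az": -6.6,"hand": 3},
  {"x": 0.008,"y": 0.024,"z": 0,"ax": 0,"ay": 0,"az": -6.6,"hand": 3},
])

```text
clock: 10.4
eef_pos: [453.4, 351.5, 96.5]
tcp_rot: [-3.141, -0.001, 2.947]
contact_force: [-3.9, -3.9, 10.2]
opening: 0.074
grasp_force: 81.2
```

```bash
python3 -c "
from h import *
to(453.9,351.6,135,165.5); s=monitor.sense(); print(s['wrist_torque'],s['grasp_force'])"
```

```text
t 10.4 pos [453.4 351.5  96.5] rot [-1.7994e+02 -7.0000e-02  1.6887e+02] F [-3.9 -3.9 10.2] op 6.3
xyz [-0.008  0.003 -0.769] a [-0.01  -0.011  0.562]
[-0.75668566  0.72619212 -0.02928207] 81.22527837753296
```

Past home by 3.4°. I'll hold briefly, go back to the slot line and raise it a little.

drive_tool([
  {"x": 0,"y": 0,"z": 0,"ax": 0,"ay": 0,"az": 0,"hand": 3},
  {"x": -0.008,"y": 0,"z": 0,"ax": 0,"ay": 0,"az": 0.5,"hand": 3},
  {"x": -0.008,"y": 0,"z": 0,"ax": 0,"ay": 0,"az": 0.5,"hand": 3},
  {"x": -0.008,"y": 0,"z": -0.06,"ax": 0,"ay": 0,"az": 0.5,"hand": 3},
  {"x": -0.008,"y": 0,"z": -0.12,"ax": 0,"ay": 0,"az": 0.5,"hand": 3},
  {"x": -0.008,"y": 0,"z": -0.2,"ax": 0,"ay": 0,"az": 0.5,"hand": 3},
])

```text
clock: 11.0
eef_pos: [454.3, 351.7, 106.1]
tcp_rot: [-3.141, -0.0, 2.89]
contact_force: [-1.3, -0.1, -1.7]
opening: 0.078
grasp_force: 79.6
```

drive_tool([
  {"x": 0,"y": 0,"z": -0.2,"ax": 0,"ay": 0,"az": 0,"hand": 3},
  {"x": 0,"y": 0,"z": -0.4,"ax": 0,"ay": 0,"az": 0,"hand": 3},
  {"x": 0,"y": 0,"z": -0.7,"ax": 0,"ay": 0,"az": 0,"hand": 3},
  {"x": 0,"y": 0,"z": -1,"ax": 0,"ay": 0,"az": 0,"hand": 3},
  {"x": 0,"y": 0,"z": -1,"ax": 0,"ay": 0,"az": 0,"hand": 3},
])

```text
clock: 11.5
eef_pos: [455.9, 353.0, 159.4]
tcp_rot: [3.138, 0.003, 2.888]
contact_force: [0.2, -0.1, -0.3]
opening: 0.075
grasp_force: 79.7
```

```bash
python3 -c "
from h import *
to(468.5,178.7,150,177)"
```

```text
t 11.5 pos [455.9 353.  159.4] rot [1.7978e+02 1.7000e-01 1.6549e+02] F [ 0.2 -0.1 -0.3] op 6.4
xyz [-1.116 -3.313  0.178] a [ 0.034  0.032 -1.918]
```

drive_tool([
  {"x": -0.22,"y": -0.66,"z": 0,"ax": 0,"ay": 0,"az": -0.4,"hand": 3},
  {"x": -0.44,"y": -1.32,"z": 0,"ax": 0,"ay": 0,"az": -0.8,"hand": 3},
  {"x": -0.66,"y": -1.98,"z": 0,"ax": 0,"ay": 0,"az": -1.2,"hand": 3},
  {"x": -0.88,"y": -2.64,"z": 0,"ax": 0,"ay": 0,"az": -1.6,"hand": 3},
  {"x": -1.1,"y": -3.3,"z": 0,"ax": 0,"ay": 0,"az": -1.92,"hand": 3},
  {"x": -1.1,"y": -3.3,"z": 0.6,"ax": 0,"ay": 0,"az": -1.92,"hand": 3},
  {"x": -1.1,"y": -3.3,"z": 1.2,"ax": 0,"ay": 0,"az": -1.92,"hand": 3},
  {"x": -1.1,"y": -3.3,"z": 1.2,"ax": 0,"ay": 0,"az": -1.92,"hand": 3},
])

```text
clock: 12.3
eef_pos: [464.1, 177.0, 93.6]
tcp_rot: [-3.139, -0.005, 3.089]
contact_force: [-0.3, -0.9, -1.1]
opening: 0.074
grasp_force: 79.6
```

drive_tool([
  {"x": 0,"y": 0,"z": 0,"ax": 0,"ay": 0,"az": 0,"hand": 3},
  {"x": 0,"y": 0,"z": 0,"ax": 0,"ay": 0,"az": 0,"hand": 3},
  {"x": 0,"y": 0,"z": 0,"ax": 0,"ay": 0,"az": 0,"hand": 3},
])

```text
clock: 12.6
eef_pos: [467.2, 178.9, 97.6]
tcp_rot: [3.141, 0.002, 3.09]
contact_force: [0.9, -1.0, -1.0]
opening: 0.072
grasp_force: 79.6
```

Run:
```python
from m import *
to(469,178.7,47,177)
im=imaging.grab_frame("wrist"); save("w7",im); a=im.astype(int);R,G,B=a[...,0],a[...,1],a[...,2]
to(469,178.7,47,177)
m=(R>110)&(G<60)&(B<60); m[:,:240]=0;m[:,330:]=0
y,x=np.nonzero(m); print("red",y.min(),y.max()); 
for v in (y.min()+3,y.min()+12): c=np.nonzero(m[v])[0]; print(v,c.min(),c.max())
w=(R>G+30)&(G>B+15)
for v in range(110,230,15):
    c=np.nonzero(w[v,200:360])[0]+200
    if len(c): g=R[v,c.min():c.max()+1]; d=np.nonzero(g<110)[0]+c.min(); print(v,"rest",c.min(),c.max(),"dark",d.tolist())
```

```text
t 12.6 pos [467.2 178.9  97.6] rot [1.7995e+02 1.2000e-01 1.7703e+02] F [ 0.9 -1.  -1. ] op 6.1
xyz [-0.033 -0.003  1.012] a [0.009 0.019 0.006]
t 12.65 pos [467.1 178.8  97.5] rot [1.7995e+02 1.1000e-01 1.7703e+02] F [ 0.3 -0.7 -0.4] op 6.6
xyz [-3.500e-02 -1.000e-03  1.009e+00] a [0.008 0.018 0.005]
red 238 306
241 274 288
250 274 290
125 rest 245 315 dark []
140 rest 246 315 dark []
155 rest 246 314 dark []
170 rest 247 314 dark []
185 rest 248 314 dark []
200 rest 248 314 dark []
215 rest 249 314 dark []
```

Key (column 281.5) and rest centre (281) line up. I'll lower it.

drive_tool([
  {"x": -0.02,"y": 0,"z": 0.3,"ax": 0,"ay": 0,"az": 0,"hand": 3},
  {"x": -0.02,"y": 0,"z": 0.5,"ax": 0,"ay": 0,"az": 0,"hand": 3},
  {"x": -0.02,"y": 0,"z": 0.62,"ax": 0,"ay": 0,"az": 0,"hand": 3},
  {"x": -0.02,"y": 0,"z": 0.72,"ax": 0,"ay": 0,"az": 0,"hand": 3},
  {"x": -0.02,"y": 0,"z": 0.72,"ax": 0,"ay": 0,"az": 0,"hand": 3},
])

```text
clock: 13.15
eef_pos: [467.0, 178.1, 59.8]
tcp_rot: [-3.141, -0.001, 3.089]
contact_force: [0.4, -1.3, -0.6]
opening: 0.078
grasp_force: 79.7
```

drive_tool([
  {"x": 0,"y": 0,"z": 0.08,"ax": 0,"ay": 0,"az": 0,"hand": 3},
  {"x": 0,"y": 0,"z": 0.16,"ax": 0,"ay": 0,"az": 0,"hand": 3},
  {"x": 0,"y": 0,"z": 0.24,"ax": 0,"ay": 0,"az": 0,"hand": 3},
  {"x": 0,"y": 0,"z": 0.27,"ax": 0,"ay": 0,"az": 0,"hand": 3},
  {"x": 0,"y": 0,"z": 0.27,"ax": 0,"ay": 0,"az": 0,"hand": 3},
])

```text
clock: 13.65
eef_pos: [467.2, 178.2, 46.7]
tcp_rot: [-3.141, -0.0, 3.089]
contact_force: [0.1, 0.2, -1.5]
opening: 0.074
grasp_force: 79.8
```

drive_tool([
  {"x": 0,"y": 0,"z": 0.02,"ax": 0,"ay": 0,"az": 0,"hand": 3},
  {"x": 0,"y": 0,"z": 0.02,"ax": 0,"ay": 0,"az": 0,"hand": 3},
])

```text
clock: 13.85
eef_pos: [467.4, 178.3, 46.5]
tcp_rot: [-3.142, 0.0, 3.089]
contact_force: [-2.5, -1.5, 11.1]
opening: 0.079
grasp_force: 81.8
```

Seated (11 N). Release slowly, then rise.

drive_tool([
  {"x": 0,"y": 0,"z": -0.01,"ax": 0,"ay": 0,"az": 0,"hand": 10},
  {"x": 0,"y": 0,"z": -0.01,"ax": 0,"ay": 0,"az": 0,"hand": 14},
  {"x": 0,"y": 0,"z": -0.01,"ax": 0,"ay": 0,"az": 0,"hand": 22},
  {"x": 0,"y": 0,"z": -0.01,"ax": 0,"ay": 0,"az": 0,"hand": 30},
  {"x": 0,"y": 0,"z": -0.01,"ax": 0,"ay": 0,"az": 0,"hand": 30},
])

```text
clock: 14.35
eef_pos: [467.3, 178.2, 46.2]
tcp_rot: [-3.142, -0.0, 3.089]
contact_force: [0.4, 0.1, 0.1]
opening: 0.346
grasp_force: 0.0
```

drive_tool([
  {"x": 0,"y": 0,"z": -0.4,"ax": 0,"ay": 0,"az": 0,"hand": 30},
  {"x": 0,"y": 0,"z": -1,"ax": 0,"ay": 0,"az": 0,"hand": 30},
  {"x": 0,"y": 0,"z": -1.8,"ax": 0,"ay": 0,"az": 0,"hand": 30},
  {"x": 0,"y": 0,"z": -2.4,"ax": 0,"ay": 0,"az": 0,"hand": 30},
  {"x": 0,"y": 0,"z": -2.4,"ax": 0,"ay": 0,"az": 0,"hand": 30},
  {"x": 0,"y": 0,"z": -2.4,"ax": 0,"ay": 0,"az": 0,"hand": 30},
  {"x": 0,"y": 0,"z": -2.4,"ax": 0,"ay": 0,"az": 0,"hand": 30},
])

```text
clock: 15.05
eef_pos: [466.6, 177.9, 165.2]
tcp_rot: [-3.141, -0.002, 3.089]
contact_force: [-0.3, -0.1, -0.1]
opening: 0.353
grasp_force: 0.0
```

Run:
```python
from m import *
i=imaging.camera_info("wrist"); im=imaging.grab_frame("wrist"); save("w8",im); a=im.astype(int);R,G,B=a[...,0],a[...,1],a[...,2]
to(0,0,0,0)
m=(R>110)&(G<60)&(B<60); m[:,:230]=0;m[:,340:]=0; m[:150]=0
y,x=np.nonzero(m); print(y.min(),y.max())
for v in range(y.min()+2,y.max(),5): c=np.nonzero(m[v])[0]; print(v,c.min(),c.max(),end="; ")
rects(a,i,(230,340,150,330),m,60,"head")
th=np.linspace(0,2*np.pi,90)
P=np.array([proj(i,[465.5+17*np.cos(t),179.6-.8*np.cos(t),60.5+17*np.sin(t)]) for t in th]); print("expected upright",P.min(0),P.max(0))
s=imaging.grab_frame("side").astype(int); k=(s[...,0]>130)&(s[...,1]<70)&(s[...,2]<70); k[:120]=0;k[200:]=0;k[:,:190]=0;k[:,260:]=0
y,x=np.nonzero(k); print("side red",x.min(),x.max(),y.min(),y.max())
o=cv2.imread("pics/side0.png")[...,::-1].astype(int); k=(o[...,0]>130)&(o[...,1]<70)&(o[...,2]<70); k[:120]=0;k[200:]=0;k[:,:190]=0;k[:,260:]=0
y,x=np.nonzero(k); print("side red start",x.min(),x.max(),y.min(),y.max())
```

```text
t 15.1 pos [466.5 177.9 165. ] rot [-1.7995e+02 -1.2000e-01  1.7700e+02] F [-0.7 -1.2 -0.3] op 30.4
xyz [ 9.125 -4.038  3.323] a [-3.1000e-02  1.3000e-02  2.9501e+01]
185 186
head [284.  185.5] [451.1 180.3] [(0.8, 177.0), (3.2, 87.0)]
expected upright [283.88521283 182.05673003] [284.20116467 224.17302734]
side red 228 235 164 171
side red start 228 235 164 171
```

In the side view the key's red head sits at exactly its starting pixels, and the wrist view agrees with an upright key. I'll hand in.

```bash
python3 -c "
from rig import r
print(r.sign_off())"
```

```text
the job is handed in; nothing more can be done
None
```

The box is unlocked with its drawer sprung open, the lock is turned back home, and the key stands released in the groove of the key rest; the job was handed in at about 15 s, but no verdict came back.

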